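# Turn the reagent row round for the reader across the desk

## Robot

A 7-joint arm with a two-finger parallel gripper is mounted at the origin on the work surface. World frame = base frame: x ahead of the robot, y to its left, z up, the work surface at z = 0. Lengths are in m, angles in rad, forces in N, time in s.
With the tool pointing down it reaches from about 0.4 to 0.85 m from the base axis. Payload 4.5 kg.
Tool frame: the origin (TCP) lies at the very end of the fingers, on their centre line; the grasp point (between the pads) lies 19 mm behind it (r.grip_point_offset is the distance from the TCP to the grasp point, in m); z points along the fingers, y is the line along which they close (so a half turn about z gives the same grasp; the last joint's range is limited). The gripper opens to 88 mm and grips with 3 to 60 N. Pads are 18 mm wide; open, the fingers measure 123 mm over their backs; the gripper's body (75 mm by 187 mm) begins 45 mm behind the grasp point.
Start: joints at [1.146, 0.689, -0.195, 1.565, 0.157, 0.902, -0.215], TCP at [0.277, -0.56, 0.239] pointing down, gripper open.
Joint ranges: [-3.01, 3.01], [-0.46, 2.08], [-1.47, 1.51], [0.13, 2.56], [-1, 4.14], [0.04, 2.09], [-2.66, 2.66]. Speed limits (rad/s): [2.57, 2.57, 3.14, 3.14, 3.14, 3.14, 3.14].

## Interface

Orientations are given as a unit quaternion [x, y, z, w].
In Python, from plant import r gives the robot as it stands.
- The arm moves only by the tool carry_out, never from a script. Its argument "rows" is a list of rows, each a list of 3 entries, a list of its own where there are three numbers: the shift along the tool's x, y, z in cm, then the turn, a rotation vector about the tool's x, y, z in degrees, then the closure, from 0 (fully open) to 1 (shut). A call has 1 to 12 rows; each row is the pose to reach, as a shift and turn from the pose commanded when the call began, along the tool's axes at that moment; what a row does not reach only later rows make up. A row lasts 1/10 s, in which the tool goes at most 50 mm and 8.59 degrees, less where a joint would pass 70% of its speed; a pose out of reach is approached as far as the arm can. A call with a gripper value outside its range is refused whole. The fingers move at their own pace and stop on an object; "newtons" is the grip in N (left out, the last holds). Time passes only in rows, so rows that repeat a pose let the fingers close. It gives the time, the measured TCP pose, the force, the opening and the grip force at its end, in the units of the state.
- r.get_state(): the state, without advancing time (a new reading comes with each control period).
- r.snapshot(name): name is "scene" or "top"; returns a dict with "image" (480x640x3 uint8, red, green, blue), "fx", "fy", "cx", "cy" (pixels), "pose" (4x4, takes a point from camera to world coordinates). Camera axes: x right, y up, looking along -z (the intrinsics and any distortion apply to the point x, -y, -z); pixel columns grow to the right and rows downward; lengths in m; the calibration is good to about 2 mm. A picture is of the moment at which its call begins. There is no depth.
- r.finish_job(): hands the job in; it is judged then, once.
The state is a dict: "clock": time; "q": joint angles; "qd": joint speeds; "joint_torque": joint torques, N m; "tool_pos": TCP position; "eef_rot": TCP orientation; "contact_force": force on the tool from outside, world axes, zero at the start; "moment": the same for the moment, N m; "opening": opening from 0.0 (shut) to 1.0 (fully open); "finger_force": force on a finger pad.
Only numpy, scipy, OpenCV 4.12 (cv2) and the standard library are available. Lean on these libraries where they do the work, as an engineer would, in place of code of your own. Each camera call takes 0.05 s, during which the arm holds its last target. There are 200 camera calls.

## Task

The colleague who reads the blood-group tests sits across the desk, so move the four reagent bottles from their little stands on the steel tray into the four-place rack in reverse order: the bottle at the left end of the tray goes to the right end of the rack, and so on, one upright in each place. Pull each bottle straight up so that its light stand neither tips nor shifts, and leave all four stands upright where they are on the tray.

Things in the scene. Friction and masses are not known exactly. Their poses are not given: they have to be found in the camera images.
- tray: Shallow steel instrument tray, 80 (x) x 272 (y) mm, fixed to the desk, carrying the row of four stands. Origin: centre of its underside, on the desk. Its y axis runs along the row, its +y end being the left end as the robot sees it (the tray is turned at most 0.35 rad). Inner floor 5 mm above the origin, rim 12 mm high. The stands are at y = +93, +31, -31, -93 mm on its axes, each within about 6 mm of that.
- rack: White and blue open rack with four places in a row, 66 (x) x 253 (y) mm, fixed to the desk. Origin: centre of its underside, on the desk. Its y axis runs along the row, +y end being the left end as the robot sees it (turned at most 0.35 rad). Centres of the four places at y = +93, +31, -31, -93 mm, x = 0; each place is 57 mm long (y) and 56 mm wide (x) inside, with walls 5 mm thick reaching 25 mm above the desk, floor 5 mm above the desk.
- bottle_blue: Reagent dropper bottle with blue cap and blue label band, rigid white plastic, about 45 g, loose, all round. Origin: centre of its underside; z up along its axis. Body 30 mm in diameter from 0 to 58 mm, cap 21 mm in diameter from 62 to 78 mm, narrowing to the top at 84 mm. At the start its lowest 24 mm stand in its own stand; grip the body 45 to 55 mm above its underside, or the cap.
- bottle_yellow: Reagent dropper bottle with yellow cap and yellow label band, rigid white plastic, about 45 g, loose, all round. Origin: centre of its underside; z up along its axis. Body 30 mm in diameter from 0 to 58 mm, cap 21 mm in diameter from 62 to 78 mm, narrowing to the top at 84 mm. At the start its lowest 24 mm stand in its own stand; grip the body 45 to 55 mm above its underside, or the cap.
- bottle_red: Reagent dropper bottle with red cap and red label band, rigid white plastic, about 45 g, loose, all round. Origin: centre of its underside; z up along its axis. Body 30 mm in diameter from 0 to 58 mm, cap 21 mm in diameter from 62 to 78 mm, narrowing to the top at 84 mm. At the start its lowest 24 mm stand in its own stand; grip the body 45 to 55 mm above its underside, or the cap.
- bottle_green: Reagent dropper bottle with green cap and green label band, rigid white plastic, about 45 g, loose, all round. Origin: centre of its underside; z up along its axis. Body 30 mm in diameter from 0 to 58 mm, cap 21 mm in diameter from 62 to 78 mm, narrowing to the top at 84 mm. At the start its lowest 24 mm stand in its own stand; grip the body 45 to 55 mm above its underside, or the cap.
- stand_blue: Light, free-standing grey plastic stand with a blue rim, 44 x 44 x 28 mm, about 30 g, loose on the tray, in which the blue bottle starts. Origin: centre of its underside; z up. Open square well 36 mm wide, floor 4 mm above the origin, so the bottle has 3 mm of play all round. It is easily dragged or tipped if the bottle is not pulled straight up.
- stand_yellow: Light, free-standing grey plastic stand with a yellow rim, 44 x 44 x 28 mm, about 30 g, loose on the tray, in which the yellow bottle starts. Origin: centre of its underside; z up. Open square well 36 mm wide, floor 4 mm above the origin, so the bottle has 3 mm of play all round. It is easily dragged or tipped if the bottle is not pulled straight up.
- stand_red: Light, free-standing grey plastic stand with a red rim, 44 x 44 x 28 mm, about 30 g, loose on the tray, in which the red bottle starts. Origin: centre of its underside; z up. Open square well 36 mm wide, floor 4 mm above the origin, so the bottle has 3 mm of play all round. It is easily dragged or tipped if the bottle is not pulled straight up.
- stand_green: Light, free-standing grey plastic stand with a green rim, 44 x 44 x 28 mm, about 30 g, loose on the tray, in which the green bottle starts. Origin: centre of its underside; z up. Open square well 36 mm wide, floor 4 mm above the origin, so the bottle has 3 mm of play all round. It is easily dragged or tipped if the bottle is not pulled straight up.

How it is judged:
At the end, for the whole second after the job is handed in: Each bottle upright (0.12 rad) on the rack floor, within 18 mm along and across of the centre of the place mirroring its stand's place in the tray (first from left to first from right, etc.), at rest; each stand upright (0.12 rad), at rest, within 18 mm of its start (((y of stand_blue in the frame of tray between 0.069 and 0.117 m and y of bottle_blue in the frame of rack between -0.111 and -0.075 m) or (y of stand_blue in the frame of tray between 0.007 and 0.055 m and y of bottle_blue in the frame of rack between -0.049 and -0.013 m) or (y of stand_blue in the frame of tray between -0.055 and -0.007 m and y of bottle_blue in the frame of rack between 0.013 and 0.049 m) or (y of stand_blue in the frame of tray between -0.117 and -0.069 m and y of bottle_blue in the frame of rack between 0.075 and 0.111 m)) and x of bottle_blue in the frame of rack between -0.018 and 0.018 m and z of each of bottle_blue, bottle_yellow, bottle_red, bottle_green in the frame of rack below 0.01 m and angle between each of bottle_blue, stand_blue, bottle_yellow, stand_yellow, bottle_red, stand_red, bottle_green, stand_green's own z axis and vertical below 0.12 rad and linear speed of each of bottle_blue, stand_blue, bottle_yellow, stand_yellow, bottle_red, stand_red, bottle_green, stand_green below 0.02 m/s and distance of each of stand_blue, stand_yellow, stand_red, stand_green from where it was at the start of the episode below 0.018 m and ((y of stand_yellow in the frame of tray between 0.069 and 0.117 m and y of bottle_yellow in the frame of rack between -0.111 and -0.075 m) or (y of stand_yellow in the frame of tray between 0.007 and 0.055 m and y of bottle_yellow in the frame of rack between -0.049 and -0.013 m) or (y of stand_yellow in the frame of tray between -0.055 and -0.007 m and y of bottle_yellow in the frame of rack between 0.013 and 0.049 m) or (y of stand_yellow in the frame of tray between -0.117 and -0.069 m and y of bottle_yellow in the frame of rack between 0.075 and 0.111 m)) and x of bottle_yellow in the frame of rack between -0.018 and 0.018 m and ((y of stand_red in the frame of tray between 0.069 and 0.117 m and y of bottle_red in the frame of rack between -0.111 and -0.075 m) or (y of stand_red in the frame of tray between 0.007 and 0.055 m and y of bottle_red in the frame of rack between -0.049 and -0.013 m) or (y of stand_red in the frame of tray between -0.055 and -0.007 m and y of bottle_red in the frame of rack between 0.013 and 0.049 m) or (y of stand_red in the frame of tray between -0.117 and -0.069 m and y of bottle_red in the frame of rack between 0.075 and 0.111 m)) and x of bottle_red in the frame of rack between -0.018 and 0.018 m and ((y of stand_green in the frame of tray between 0.069 and 0.117 m and y of bottle_green in the frame of rack between -0.111 and -0.075 m) or (y of stand_green in the frame of tray between 0.007 and 0.055 m and y of bottle_green in the frame of rack between -0.049 and -0.013 m) or (y of stand_green in the frame of tray between -0.055 and -0.007 m and y of bottle_green in the frame of rack between 0.013 and 0.049 m) or (y of stand_green in the frame of tray between -0.117 and -0.069 m and y of bottle_green in the frame of rack between 0.075 and 0.111 m)) and x of bottle_green in the frame of rack between -0.018 and 0.018 m); the robot touches nothing.
It fails at once if a bottle is tipped over (angle between any of bottle_blue, bottle_yellow, bottle_red, bottle_green's own z axis and vertical above 0.8 rad).
It fails at once if a stand is tipped over (angle between any of stand_blue, stand_yellow, stand_red, stand_green's own z axis and vertical above 0.6 rad).
It also fails if it takes over 99 s, if anything falls off the work surface, if the arm or the gripper's body presses on something with over 40 N, if the wrist force passes 120 N, or if a joint passes its speed limit or range.

## Working session

There is one attempt and no reset: what is moved stays moved. The work goes in short steps, Python scripts to look and compute and a tool call to move; the robot and the scene stay as the last step left them, time stands still between calls to the robot, and variables do not carry over. Pictures are saved under pics/ and viewed, at most 14 in all, crops included, and the job is handed in when it is done.

Besides the shell and the picture viewer there is one more tool, called after ">>>" as a command line: name --argument value ..., lists and objects as JSON in quotes. carry_out: Moves the arm, as the interface text tells. Its arguments: {"type":"object","properties":{"rows":{"type":"array"},"newtons":{"type":"number"}},"required":["rows"]}

```bash
mkdir -p pics
python3 - <<'E'
from plant import r
import cv2,numpy as np,pickle
s=r.get_state();print(s)
for n in("scene","top"):
    d=r.snapshot(n);cv2.imwrite(f"pics/{n}0.png",d["image"][:,:,::-1]);print(n,{k:v for k,v in d.items() if k!="image"})
    pickle.dump(d,open(n+"0.pkl","wb"))
print(r.grip_point_offset)
E
```

```text
{'clock': 0.0, 'q': array([ 1.14581575,  0.68998232, -0.19448361,  1.56632779,  0.15729932,
        0.90249125, -0.21508991]), 'qd': array([ 0.00058915,  0.00074304, -0.00080835, -0.001078  ,  0.00012247,
       -0.00010442,  0.0005755 ]), 'joint_torque': array([ 2.57982374e-04, -5.27564049e+01, -1.26693718e+00, -1.53427863e+01,
       -5.26939903e-02,  6.75349540e-03,  2.11426045e-04]), 'tool_pos': array([ 0.27644973, -0.5598412 ,  0.23791462]), 'eef_rot': array([ 9.73797008e-01,  2.27417150e-01, -2.78848426e-04, -8.65906403e-04]), 'contact_force': array([-0.52930513, -0.42608779,  0.39108119]), 'moment': array([-0.01539707,  0.00122069, -0.04323613]), 'finger_force': 0.0, 'opening': 0.9953032459581084}
scene {'fx': 580.5172872627954, 'fy': 580.5172872627954, 'cx': 317.8643107534575, 'cy': 241.81811059670687, 'pose': array([[-0.12556762, -0.80740976,  0.57647398,  1.1558178 ],
       [ 0.99196176, -0.0930198 ,  0.08578564,  0.07582734],
       [-0.01564067,  0.58261204,  0.81259989,  0.92309248],
       [ 0.        ,  0.        ,  0.        ,  1.        ]])}
top {'fx': 487.7977748319837, 'fy': 487.7977748319837, 'cx': 309.0224737368649, 'cy': 238.7232317467635, 'pose': array([[-0.01173652,  0.98103714, -0.19346419,  0.34256947],
       [-0.99987933, -0.009545  ,  0.01225601,  0.01424739],
       [ 0.01017698,  0.19358469,  0.98103078,  1.00507579],
       [ 0.        ,  0.        ,  0.        ,  1.        ]])}
0.0187
```

View pics/top0.png

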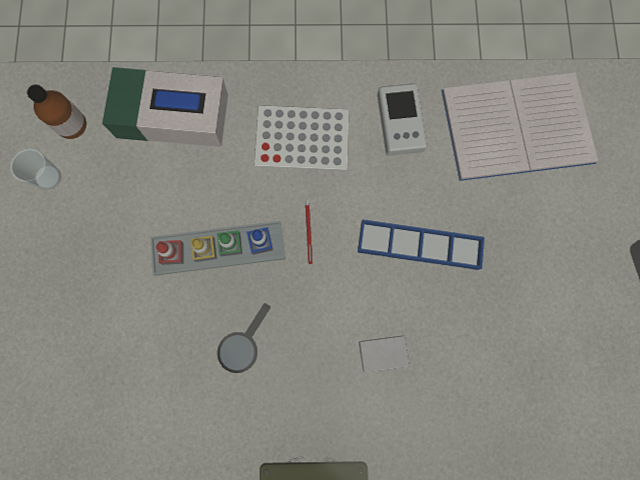

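View pics/scene0.png

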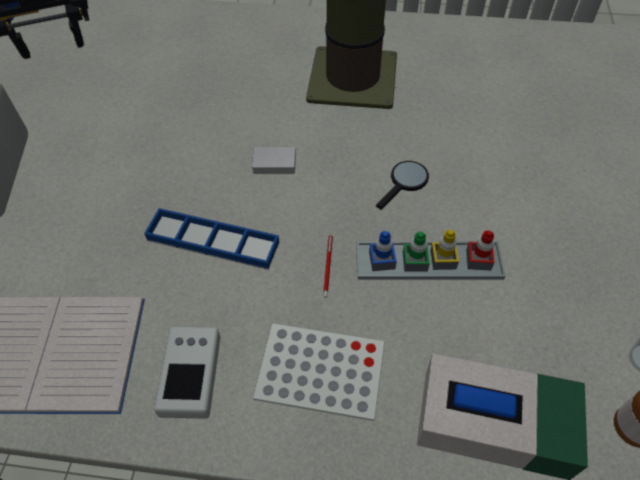

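Top view: the tray is at about (218,248) with red, yellow, green and blue from left to right. The rack is at about (421,245) and empty. I'll enlarge both for precise pixels.

Run:
```python
import cv2,numpy as np,pickle
t=pickle.load(open("top0.pkl","rb"))["image"][:,:,::-1];s=pickle.load(open("scene0.pkl","rb"))["image"][:,:,::-1]
z=lambda im,x,y,w,h,k:cv2.resize(im[y:y+h,x:x+w],None,fx=k,fy=k,interpolation=cv2.INTER_CUBIC)
cv2.imwrite("pics/c1.png",np.vstack([z(t,145,215,150,65,5)]+[z(t,350,213,150,60,4.999)[:, :750]]) if 0 else np.vstack([z(t,145,215,150,65,5),z(s,353,222,150,55,5)]))
cv2.imwrite("pics/c2.png",np.vstack([z(t,350,213,150,60,5),z(s,140,205,150,60,5)]))
```

```text
(no output)
```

View pics/c1.png

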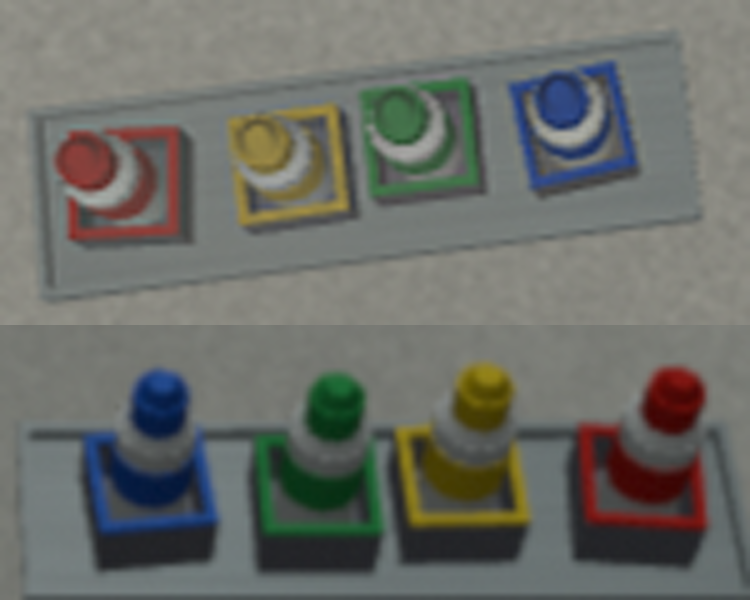

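View pics/c2.png

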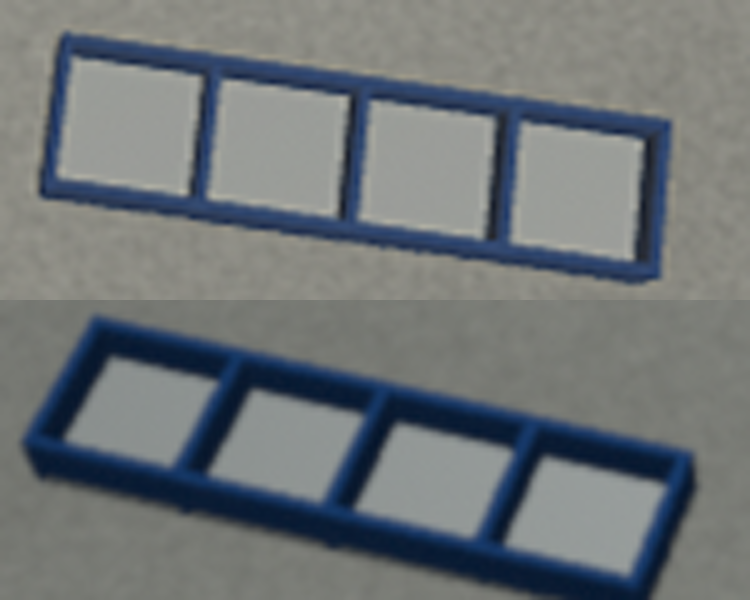

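Crop c1 gives stand rims, cap tops and tray corners; c2 gives rack corners at z = 25 mm. I read the pixels off these and compute positions.

```bash
cat > h.py <<'E'
import numpy as np,pickle
D={n:pickle.load(open(n+"0.pkl","rb")) for n in("top","scene")}
def ray(n,u,v):
    d=D[n];R=d["pose"][:3,:3];c=d["pose"][:3,3]
    return c,R@np.array([(u-d["cx"])/d["fx"],-(v-d["cy"])/d["fy"],-1.])
def at(n,u,v,z):
    c,k=ray(n,u,v);return (c+k*(z-c[2])/k[2])
def crop(p,o): return (o[0]+(p[0]+.5)/5-.5,o[1]+(p[1]+.5)/5-.5)
def tri(a,b):
    (c1,d1),(c2,d2)=ray("top",*a),ray("scene",*b)
    s=np.linalg.lstsq(np.c_[d1,-d2],c2-c1,rcond=None)[0]
    p,q=c1+s[0]*d1,c2+s[1]*d2
    return (p+q)/2,np.linalg.norm(p-q)
E
python3 - <<'E'
from h import *
np.set_printoptions(precision=4,suppress=True)
T=(145,215);S=(353,222-65);RT=(350,213);RS=(140,205-60)
def rect(P,n,o,z,name):
    w=np.array([at(n,*crop(p,o),z) for p in P]);c=w.mean(0)
    e=[np.linalg.norm(w[i]-w[(i+1)%4])*1e3 for i in range(4)]
    v=(w[0]+w[3]-w[1]-w[2]);print(name,c,"edges",np.round(e,1),"yaw",np.arctan2(-v[0],v[1]))
    return c,v[:2]/np.linalg.norm(v[:2])
tc,ty=rect([(30,115),(680,33),(701,217),(45,298)],"top",T,.012,"tray")
st=dict(red=[(68,137),(180,127),(181,233),(72,241)],yellow=[(228,120),(341,104),(354,212),(243,227)],green=[(360,90),(471,80),(482,188),(373,199)],blue=[(510,84),(616,64),(636,170),(533,190)])
ss=dict(blue=[(85,437),(203,434),(215,524),(99,532)],green=[(254,437),(372,437),(381,530),(264,536)],yellow=[(395,428),(514,430),(528,522),(407,526)],red=[(578,426),(697,430),(705,526),(588,523)])
for k in st:
    c,_=rect(st[k],"top",T,.033,k);d=(c-tc)[:2];print("   tray xy",d@[ty[1],-ty[0]],d@ty)
    w=[at("scene",*crop(p,S),.033) for p in ss[k]];print("   scene",np.mean(w,0))
rect([(65,35),(671,122),(660,275),(42,197)],"top",RT,.025,"rackT")
w=[at("scene",*crop(p,RS),.025) for p in [(97,318),(693,455),(633,578),(25,440)]];print("rackS",np.mean(w,0),w)
a=dict(red=(85,158),yellow=(263,143),green=(402,115),blue=(561,100));b=dict(red=(677,376),yellow=(486,372),green=(335,383),blue=(160,378))
for k in a:
    print(k,*tri(crop(a[k],T),crop(b[k],S)),"top@.09",at("top",*crop(a[k],T),.090)[:2],"sc@.092",at("scene",*crop(b[k],S),.092)[:2])
E
```

```text
tray [0.5216 0.1906 0.012 ] edges [270.8  78.3 269.2  76.9] yaw 0.11697442133698345
red [0.5109 0.2832 0.033 ] edges [45.2 43.4 43.6 42.7] yaw 0.0730838359859368
   tray xy 0.00012368751139334687 0.09330450558157892
   scene [0.5122 0.2852 0.033 ]
yellow [0.5179 0.2166 0.033 ] edges [45.9 44.9 44.7 44.5] yaw 0.13084167404216296
   tray xy -0.0006793593763360145 0.026329314210468514
   scene [0.52   0.2188 0.033 ]
green [0.5283 0.1644 0.033 ] edges [45.1 44.9 44.  45.4] yaw 0.08743749885316221
   tray xy 0.0035405825860773442 -0.02672062108425146
   scene [0.5299 0.1663 0.033 ]
blue [0.5327 0.1029 0.033 ] edges [43.8 44.7 42.2 44.9] yaw 0.1836455753956783
   tray xy 0.0007785017679530302 -0.08837081245698004
   scene [0.5356 0.1047 0.033 ]
rackT [ 0.5227 -0.2281  0.025 ] edges [251.5  64.1 252.8  68.8] yaw -0.14675025563366037
rackS [ 0.5232 -0.2264  0.025 ] [array([ 0.473 , -0.3446,  0.025 ]), array([ 0.5128, -0.0965,  0.025 ]), array([ 0.5716, -0.1094,  0.025 ]), array([ 0.5353, -0.3552,  0.025 ])]
red [0.5108 0.2837 0.0926] 0.0025528823450810386 top@.09 [0.5113 0.2832] sc@.092 [0.51   0.2852]
yellow [0.516  0.2168 0.0918] 0.002702395151535392 top@.09 [0.5164 0.2159] sc@.092 [0.5159 0.2182]
green [0.5265 0.1641 0.0912] 0.0021466461990191396 top@.09 [0.5268 0.1632] sc@.092 [0.5269 0.1651]
blue [0.5316 0.1029 0.0918] 0.0009522631941262452 top@.09 [0.532  0.1026] sc@.092 [0.5317 0.1034]
```

>>> carry_out --rows '[[[2,-2,0],[0,0,-6],0],[[5,-5,0],[0,0,-14],0],[[8,-8,0],[0,0,-22],0],[[11,-11,0],[0,0,-30],0],[[14,-14,0],[0,0,-38],0],[[17,-17,0],[0,0,-46],0],[[20,-20,0],[0,0,-53],0],[[23,-23,0],[0,0,-59],0],[[26,-26,0],[0,0,-63],0],[[29,-28.5,0],[0,0,-63.7],0],[[31,-30,0],[0,0,-63.7],0],[[32,-31,0],[0,0,-63.7],0]]'

```text
clock: 1.3
tool_pos: [0.4276, -0.1381, 0.2388]
eef_rot: [0.706, 0.708, 0.001, 0.0]
contact_force: [0.2, -0.4, 0.2]
opening: 1.0
finger_force: 0.0
```

>>> carry_out --rows '[[[3,1,0.5],[0,0,0],0],[[7,3,2],[0,0,0],0],[[11,5,3.5],[0,0,0],0],[[15,7,5],[0,0,0],0],[[19,9,6.5],[0,0,0],0],[[22,10,7.5],[0,0,0],0.2],[[23.7,10.4,8],[0,0,0],0.3],[[24.1,10.4,8],[0,0,0],0.3],[[24.1,10.4,8],[0,0,0],0.3],[[24.1,10.4,8],[0,0,0],0.3]]'

```text
clock: 2.3
tool_pos: [0.5302, 0.0984, 0.1589]
eef_rot: [0.708, 0.706, -0.001, 0.0]
contact_force: [-0.0, 0.9, 1.0]
opening: 0.699
finger_force: 0.0
```

Run:
```python
from plant import r
import cv2,numpy as np
s=r.get_state();print(s["tool_pos"],s["eef_rot"],s["opening"],s["q"])
t=r.snapshot("top")["image"];c=r.snapshot("scene")["image"]
z=lambda im,x,y,w,h,k:cv2.resize(im[y:y+h,x:x+w],None,fx=k,fy=k,interpolation=cv2.INTER_CUBIC)
cv2.imwrite("pics/a1.png",np.vstack([z(t,145,190,200,75,4),z(c,330,200,200,75,4)])[:,:,::-1])
```

```text
[0.53019507 0.09841163 0.15889041] [ 7.07820722e-01  7.06391679e-01 -6.66470928e-04  4.20871819e-04] 0.6993315801201612 [-0.04744936  0.7114204  -0.36887619  1.89568074  0.42434663  0.61253766
 -0.68858998]
```

View pics/a1.png

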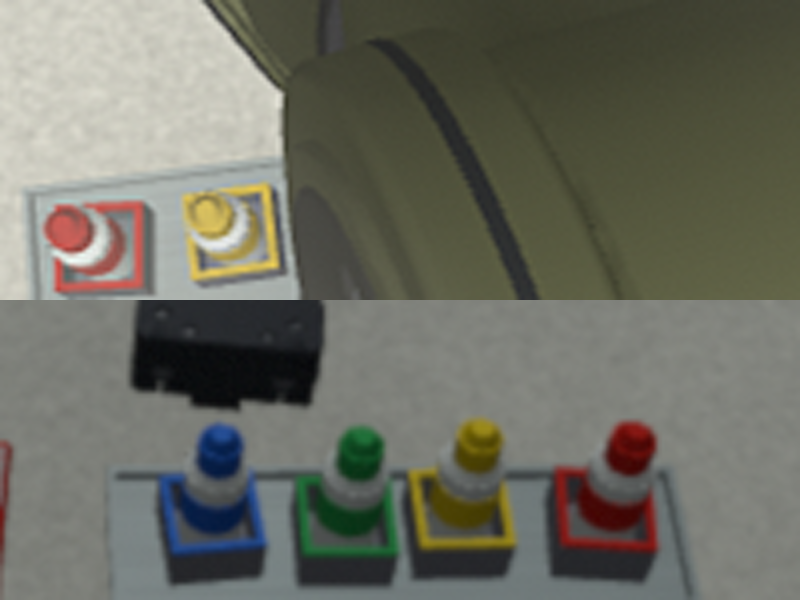

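The arm hides the top view; in the scene crop the gripper is in line with the blue bottle. I'll descend and then check.

>>> carry_out --rows '[[[0.46,0.16,0.5],[0,0,0],0.3],[[0.46,0.16,2.5],[0,0,0],0.3],[[0.46,0.16,5],[0,0,0],0.3],[[0.46,0.16,7.5],[0,0,0],0.3],[[0.46,0.16,9.5],[0,0,0],0.3],[[0.46,0.16,11],[0,0,0],0.3],[[0.46,0.16,11.7],[0,0,0],0.3],[[0.46,0.16,11.7],[0,0,0],0.3],[[0.46,0.16,11.7],[0,0,0],0.3]]'

```text
clock: 3.3
tool_pos: [0.5325, 0.1049, 0.0422]
eef_rot: [0.707, 0.707, 0.0, 0.0]
contact_force: [-0.2, 0.2, -0.0]
opening: 0.701
finger_force: 0.0
```

Run:
```python
from plant import r
import cv2,numpy as np
c=r.snapshot("scene")["image"]
z=lambda im,x,y,w,h,k:cv2.resize(im[y:y+h,x:x+w],None,fx=k,fy=k,interpolation=cv2.INTER_CUBIC)
cv2.imwrite("pics/a2.png",z(c,340,190,160,100,5)[:,:,::-1])
```

```text
(no output)
```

View pics/a2.png

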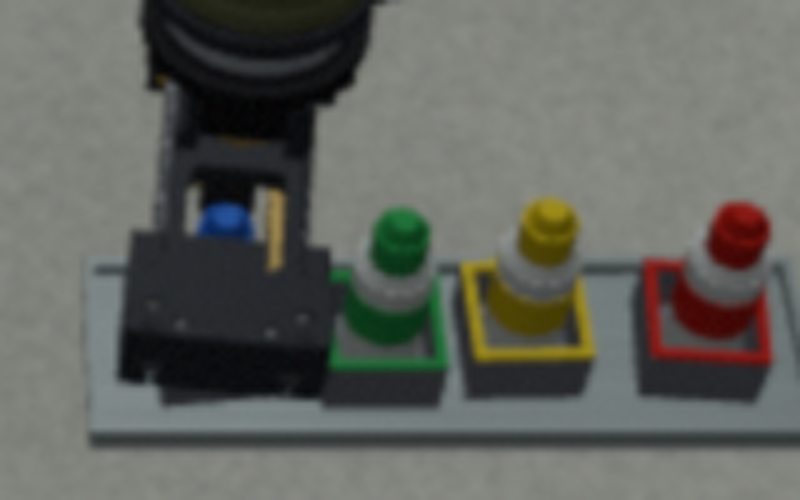

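The blue cap sits between the fingers at (227,220), and the green bottle and its stand are clear. Now I'll close, then lift straight up.

>>> carry_out --newtons 12 --rows '[[[0,0,0.1],[0,0,0],0.5],[[0,0,0.1],[0,0,0],0.6],[[0,0,0.1],[0,0,0],0.65],[[0,0,0.1],[0,0,0],0.75],[[0,0,0.1],[0,0,0],0.8],[[0,0,0.1],[0,0,0],0.8],[[0,0,0.1],[0,0,0],0.8],[[0,0,0.1],[0,0,0],0.8]]'

```text
clock: 4.15
tool_pos: [0.5323, 0.1049, 0.0408]
eef_rot: [0.707, 0.707, 0.0, 0.0]
contact_force: [-0.4, 0.4, 1.8]
opening: 0.341
finger_force: 11.9
```

>>> carry_out --rows '[[[0,0,-0.3],[0,0,0],0.8],[[0,0,-0.8],[0,0,0],0.8],[[0,0,-1.4],[0,0,0],0.8],[[0,0,-2],[0,0,0],0.8],[[0,0,-2.7],[0,0,0],0.8],[[0,0,-4],[0,0,0],0.8],[[0,0,-6],[0,0,0],0.8],[[0,0,-8],[0,0,0],0.8],[[0,0,-10],[0,0,0],0.8],[[0,0,-11.5],[0,0,0],0.8],[[0,0,-12],[0,0,0],0.8],[[0,0,-12],[0,0,0],0.8]]'

```text
clock: 5.35
tool_pos: [0.5325, 0.1049, 0.1617]
eef_rot: [0.707, 0.707, 0.001, 0.0]
contact_force: [0.0, 0.6, -1.0]
opening: 0.338
finger_force: 11.9
```

Run:
```python
from plant import r
import cv2,numpy as np
c=r.snapshot("scene")["image"];print(r.get_state()["tool_pos"])
z=lambda im,x,y,w,h,k:cv2.resize(im[y:y+h,x:x+w],None,fx=k,fy=k,interpolation=cv2.INTER_CUBIC)
cv2.imwrite("pics/a3.png",z(c,340,170,160,120,5)[:,:,::-1])
```

```text
[0.53201304 0.10468708 0.16091268]
```

View pics/a3.png

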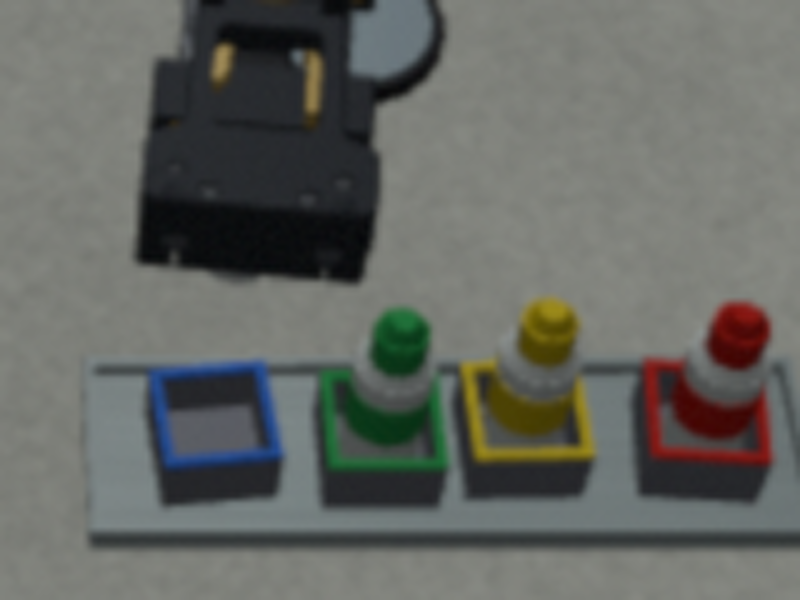

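The blue bottle is lifted and its stand at (215,415) has not moved. Next is transport to the left end place (0.537, -0.135).

>>> carry_out --rows '[[[-0.7,0,0],[0,0,0],0.8],[[-2.5,0.1,0],[0,0,0],0.8],[[-5.5,0.2,0],[0,0,0],0.8],[[-9,0.3,0],[0,0,0],0.8],[[-12.5,0.4,0],[0,0,0],0.8],[[-16,0.5,0],[0,0,0],0.8],[[-19,0.5,0],[0,0,0],0.8],[[-21.5,0.5,0],[0,0,0],0.8],[[-23.2,0.5,0],[0,0,0],0.8],[[-23.9,0.5,0],[0,0,0],0.8],[[-23.9,0.5,0],[0,0,0],0.8],[[-23.9,0.5,0],[0,0,0],0.8]]'

```text
clock: 6.6
tool_pos: [0.5369, -0.1329, 0.1604]
eef_rot: [0.707, 0.707, 0.0, -0.001]
contact_force: [-0.2, -0.2, 0.4]
opening: 0.333
finger_force: 11.9
```

>>> carry_out --rows '[[[0,0,0.5],[0,0,0],0.8],[[0,0,2],[0,0,0],0.8],[[0,0,4],[0,0,0],0.8],[[0,0,6],[0,0,0],0.8],[[0,0,8],[0,0,0],0.8],[[0,0,9.5],[0,0,0],0.8],[[0,0,10.5],[0,0,0],0.8],[[0,0,11],[0,0,0],0.8],[[0,0,11.4],[0,0,0],0.8],[[0,0,11.5],[0,0,0],0.8],[[0,0,11.5],[0,0,0],0.8]]'

```text
clock: 7.7
tool_pos: [0.5373, -0.1341, 0.0461]
eef_rot: [0.707, 0.707, 0.0, 0.0]
contact_force: [0.7, -0.0, -0.5]
opening: 0.338
finger_force: 11.9
```

Run:
```python
from plant import r
import cv2,numpy as np
c=r.snapshot("scene")["image"];print(r.get_state()["tool_pos"])
z=lambda im,x,y,w,h,k:cv2.resize(im[y:y+h,x:x+w],None,fx=k,fy=k,interpolation=cv2.INTER_CUBIC)
cv2.imwrite("pics/a4.png",z(c,140,170,160,120,5)[:,:,::-1])
```

```text
[ 0.53736128 -0.13423251  0.04617017]
```

View pics/a4.png

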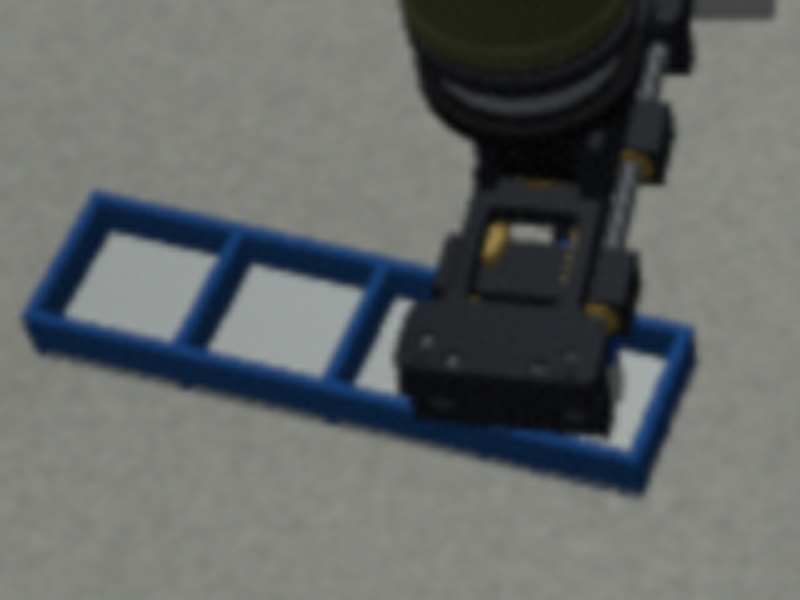

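The bottle shows at about (615,380), inside the rightmost-seen compartment, which is the rack's left end. I'll lower the last 8.5 mm, release and rise.

>>> carry_out --rows '[[[0,0,0.4],[0,0,0],0.8],[[0,0,0.7],[0,0,0],0.8],[[0,0,0.85],[0,0,0],0.8],[[0,0,0.85],[0,0,0],0.8],[[0,0,0.85],[0,0,0],0.6],[[0,0,0.85],[0,0,0],0.5],[[0,0,0.85],[0,0,0],0.4],[[0,0,0.85],[0,0,0],0.3],[[0,0,0.85],[0,0,0],0.3],[[0,0,0.85],[0,0,0],0.3]]'

```text
clock: 8.75
tool_pos: [0.5371, -0.1341, 0.0373]
eef_rot: [0.707, 0.707, 0.0, 0.0]
contact_force: [0.2, -0.2, 0.1]
opening: 0.695
finger_force: 0.0
```

>>> carry_out --rows '[[[0,0,-1],[0,0,0],0.3],[[0,0,-3],[0,0,0],0.3],[[0,0,-6],[0,0,0],0.3],[[0,0,-9],[0,0,0],0.3],[[0,0,-11.5],[0,0,0],0.3],[[2,0,-12.3],[0,0,0],0.3],[[6,0,-12.3],[0,0,0],0.3],[[10,-0.2,-12.3],[0,0,0],0.3],[[14,-0.4,-12.3],[0,0,0],0.3],[[16,-0.6,-12.3],[0,0,0],0.3],[[17,-0.8,-12.3],[0,0,0],0.3],[[17,-0.8,-12.3],[0,0,0],0.3]]'

```text
clock: 9.95
tool_pos: [0.5288, 0.037, 0.1607]
eef_rot: [0.706, 0.708, 0.0, 0.0]
contact_force: [0.6, -0.5, -0.0]
opening: 0.699
finger_force: 0.0
```

Run:
```python
from plant import r
import cv2,numpy as np
c=r.snapshot("scene")["image"];t=r.snapshot("top")["image"];s=r.get_state();print(s["tool_pos"],s["eef_rot"])
z=lambda im,x,y,w,h,k:cv2.resize(im[y:y+h,x:x+w],None,fx=k,fy=k,interpolation=cv2.INTER_CUBIC)
cv2.imwrite("pics/a5.png",np.vstack([z(t,350,213,150,60,5),z(c,140,205,150,60,5)])[:,:,::-1])
```

```text
[0.52910406 0.0341039  0.16031615] [ 7.07781495e-01  7.06431001e-01 -5.83387992e-04  5.05611563e-04]
```

View pics/a5.png

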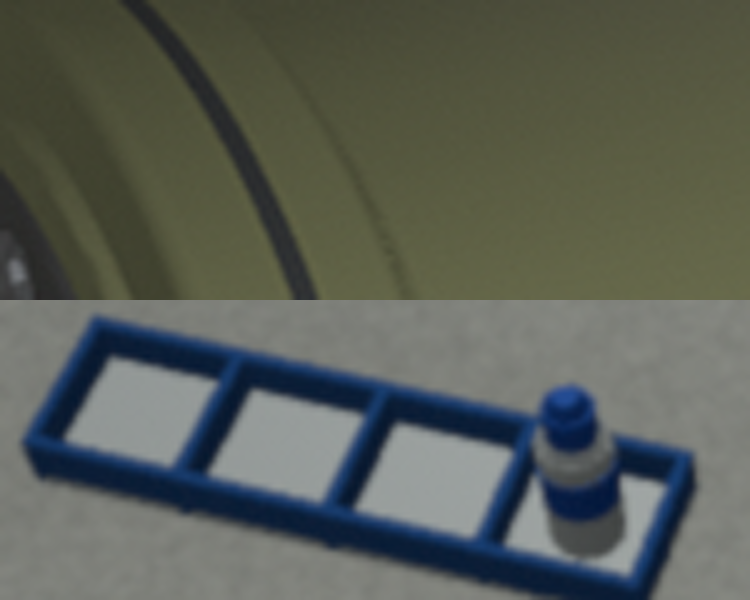

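```bash
python3 -c "
from h import *
print(at('scene',*crop((570,392),(140,145)),.088),at('scene',*crop((587,522),(140,145)),.005))"
```

```text
[ 0.53502401 -0.13359671  0.088     ] [ 0.53491967 -0.13584834  0.005     ]
```

Blue stands upright within 2 mm of its place centre. Next is green at (0.527, 0.164).

>>> carry_out --rows '[[[1,0,0],[0,0,0],0.3],[[3,0,0],[0,0,0],0.3],[[6,-0.1,0],[0,0,0],0.3],[[9,-0.2,0],[0,0,0],0.3],[[11.5,-0.2,0],[0,0,0],0.3],[[12.8,-0.2,0],[0,0,0],0.3],[[12.9,-0.2,0],[0,0,0],0.3],[[12.9,-0.2,0],[0,0,0],0.3],[[12.9,-0.2,0],[0,0,0],0.3],[[12.9,-0.2,0],[0,0,0],0.3]]'

```text
clock: 11.05
tool_pos: [0.5273, 0.163, 0.1601]
eef_rot: [0.708, 0.706, -0.001, 0.0]
contact_force: [0.6, 0.8, 0.6]
opening: 0.7
finger_force: 0.0
```

>>> carry_out --rows '[[[0.1,0,0.5],[0,0,0],0.3],[[0.1,0,2.5],[0,0,0],0.3],[[0.1,0,5],[0,0,0],0.3],[[0.1,0,7.5],[0,0,0],0.3],[[0.1,0,9.5],[0,0,0],0.3],[[0.1,0,11],[0,0,0],0.3],[[0.1,0,11.7],[0,0,0],0.3],[[0.1,0,12],[0,0,0],0.3],[[0.1,0,12],[0,0,0],0.3],[[0.1,0,12],[0,0,0],0.3]]'

```text
clock: 12.05
tool_pos: [0.5276, 0.166, 0.0408]
eef_rot: [0.707, 0.707, 0.001, 0.0]
contact_force: [-0.6, -0.5, -0.6]
opening: 0.698
finger_force: 0.0
```

>>> carry_out --newtons 12 --rows '[[[0,0,0],[0,0,0],0.5],[[0,0,0],[0,0,0],0.6],[[0,0,0],[0,0,0],0.65],[[0,0,0],[0,0,0],0.75],[[0,0,0],[0,0,0],0.8],[[0,0,0],[0,0,0],0.8],[[0,0,0],[0,0,0],0.8],[[0,0,0],[0,0,0],0.8]]'

```text
clock: 12.85
tool_pos: [0.5272, 0.1659, 0.0403]
eef_rot: [0.707, 0.707, 0.0, 0.0]
contact_force: [0.1, 0.3, 1.3]
opening: 0.338
finger_force: 11.9
```

>>> carry_out --rows '[[[0,0,-0.3],[0,0,0],0.8],[[0,0,-0.8],[0,0,0],0.8],[[0,0,-1.4],[0,0,0],0.8],[[0,0,-2],[0,0,0],0.8],[[0,0,-2.7],[0,0,0],0.8],[[0,0,-4],[0,0,0],0.8],[[0,0,-6],[0,0,0],0.8],[[0,0,-8],[0,0,0],0.8],[[0,0,-10],[0,0,0],0.8],[[0,0,-12],[0,0,0],0.8],[[0,0,-13],[0,0,0],0.8],[[0,0,-13],[0,0,0],0.8]]'

```text
clock: 14.05
tool_pos: [0.5279, 0.1662, 0.1719]
eef_rot: [0.707, 0.707, 0.001, 0.001]
contact_force: [0.1, -0.2, -0.6]
opening: 0.336
finger_force: 11.9
```

>>> carry_out --rows '[[[-0.7,0,0],[0,0,0],0.8],[[-2.5,0,0],[0,0,0],0.8],[[-6,0,0],[0,0,0],0.8],[[-10,0,0],[0,0,0],0.8],[[-14.5,0,0],[0,0,0],0.8],[[-19,0,0],[0,0,0],0.8],[[-23.5,0,0],[0,0,0],0.8],[[-28,0,0],[0,0,0],0.8],[[-32,0,0],[0,0,0],0.8],[[-34.5,0,0],[0,0,0],0.8],[[-35.8,0,0],[0,0,0],0.8],[[-36.1,0,0],[0,0,0],0.8]]'

```text
clock: 15.25
tool_pos: [0.526, -0.1967, 0.1692]
eef_rot: [0.708, 0.706, -0.001, -0.001]
contact_force: [0.1, 0.2, -0.8]
opening: 0.336
finger_force: 11.9
```

>>> carry_out --rows '[[[0,0,0],[0,0,0],0.8],[[0,0,0.5],[0,0,0],0.8],[[0,0,2],[0,0,0],0.8],[[0,0,4],[0,0,0],0.8],[[0,0,6],[0,0,0],0.8],[[0,0,8],[0,0,0],0.8],[[0,0,9.5],[0,0,0],0.8],[[0,0,10.5],[0,0,0],0.8],[[0,0,11.5],[0,0,0],0.8],[[0,0,12.2],[0,0,0],0.8],[[0,0,12.5],[0,0,0],0.8],[[0,0,12.5],[0,0,0],0.8]]'

```text
clock: 16.45
tool_pos: [0.527, -0.195, 0.0451]
eef_rot: [0.707, 0.707, -0.0, -0.0]
contact_force: [-0.4, -0.3, -0.8]
opening: 0.337
finger_force: 11.9
```

>>> carry_out --rows '[[[0,0,0.4],[0,0,0],0.8],[[0,0,0.7],[0,0,0],0.8],[[0,0,0.85],[0,0,0],0.8],[[0,0,0.85],[0,0,0],0.8],[[0,0,0.85],[0,0,0],0.6],[[0,0,0.85],[0,0,0],0.5],[[0,0,0.85],[0,0,0],0.4],[[0,0,0.85],[0,0,0],0.3],[[0,0,0.85],[0,0,0],0.3],[[0,0,0.85],[0,0,0],0.3]]'

```text
clock: 17.45
tool_pos: [0.5271, -0.1952, 0.0368]
eef_rot: [0.707, 0.707, 0.0, 0.0]
contact_force: [-1.1, 0.2, 1.1]
opening: 0.701
finger_force: 0.0
```

>>> carry_out --rows '[[[0,0,-1],[0,0,0],0.3],[[0,0,-3],[0,0,0],0.3],[[0,0,-6],[0,0,0],0.3],[[0,0,-9],[0,0,0],0.3],[[0,0,-11.5],[0,0,0],0.3],[[2,0,-12.3],[0,0,0],0.3],[[6,0,-12.3],[0,0,0],0.3],[[10.5,-0.2,-12.3],[0,0,0],0.3],[[15,-0.4,-12.3],[0,0,0],0.3],[[19,-0.6,-12.3],[0,0,0],0.3],[[21.5,-0.8,-12.3],[0,0,0],0.3],[[22,-1,-12.3],[0,0,0],0.3]]'

```text
clock: 18.65
tool_pos: [0.5171, 0.0293, 0.1607]
eef_rot: [0.705, 0.709, 0.001, -0.0]
contact_force: [-0.3, 1.2, 0.1]
opening: 0.697
finger_force: 0.0
```

>>> carry_out --rows '[[[1,0,0],[0,0,0],0.3],[[4,0,0],[0,0,0],0.3],[[8,0,0],[0,0,0],0.3],[[12,0,0],[0,0,0],0.3],[[15.5,0,0],[0,0,0],0.3],[[18,0,0],[0,0,0],0.3],[[18.9,0,0],[0,0,0],0.3],[[18.9,0,0],[0,0,0],0.3],[[18.9,0,0],[0,0,0],0.3],[[18.9,0,0],[0,0,0],0.3]]'

```text
clock: 19.65
tool_pos: [0.5175, 0.211, 0.1596]
eef_rot: [0.708, 0.706, -0.001, 0.001]
contact_force: [-0.1, -0.1, 1.2]
opening: 0.697
finger_force: 0.0
```

Run:
```python
from plant import r
import cv2,numpy as np
c=r.snapshot("scene")["image"];s=r.get_state();print(s["tool_pos"],s["eef_rot"])
z=lambda im,x,y,w,h,k:cv2.resize(im[y:y+h,x:x+w],None,fx=k,fy=k,interpolation=cv2.INTER_CUBIC)
cv2.imwrite("pics/a6.png",np.vstack([z(c,353,222,150,55,5),z(c,140,205,150,60,5)])[:,:,::-1])
```

```text
[0.51749277 0.21144536 0.15961763] [ 7.08235047e-01  7.05976179e-01 -6.74361671e-04  5.46175907e-04]
```

View pics/a6.png

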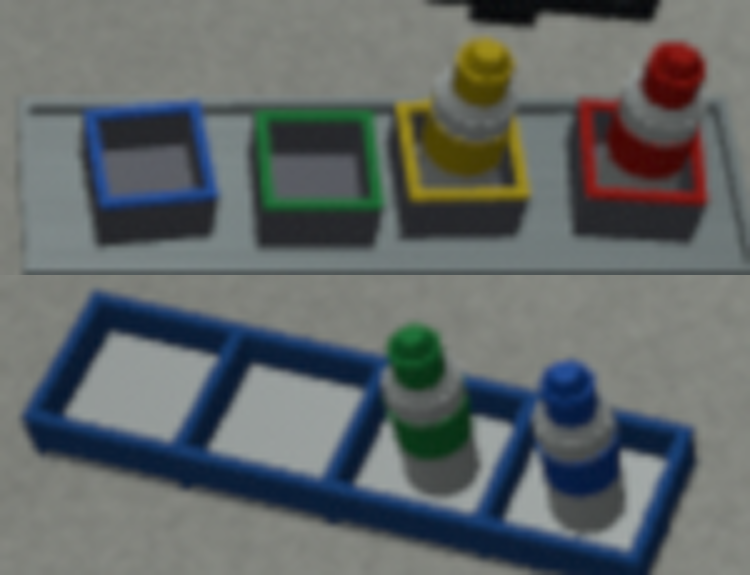

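Green and blue are upright and centred in their places, and both empty stands are in place. Next is yellow at (0.516, 0.217).

>>> carry_out --rows '[[[0.4,-0.15,0.5],[0,0,0],0.3],[[0.4,-0.15,2.5],[0,0,0],0.3],[[0.4,-0.15,5],[0,0,0],0.3],[[0.4,-0.15,7.5],[0,0,0],0.3],[[0.4,-0.15,9.5],[0,0,0],0.3],[[0.4,-0.15,11],[0,0,0],0.3],[[0.4,-0.15,11.7],[0,0,0],0.3],[[0.4,-0.15,12],[0,0,0],0.3],[[0.4,-0.15,12],[0,0,0],0.3],[[0.4,-0.15,12],[0,0,0],0.3]]'

```text
clock: 20.7
tool_pos: [0.5161, 0.2181, 0.0404]
eef_rot: [0.707, 0.707, 0.001, 0.0]
contact_force: [0.5, 1.0, -0.4]
opening: 0.7
finger_force: 0.0
```

>>> carry_out --newtons 12 --rows '[[[0,0,0],[0,0,0],0.5],[[0,0,0],[0,0,0],0.6],[[0,0,0],[0,0,0],0.65],[[0,0,0],[0,0,0],0.75],[[0,0,0],[0,0,0],0.8],[[0,0,0],[0,0,0],0.8],[[0,0,0],[0,0,0],0.8],[[0,0,0],[0,0,0],0.8]]'

```text
clock: 21.5
tool_pos: [0.5158, 0.2179, 0.0398]
eef_rot: [0.707, 0.707, 0.0, 0.0]
contact_force: [-0.1, -0.2, 1.6]
opening: 0.337
finger_force: 11.9
```

>>> carry_out --rows '[[[0,0,-0.3],[0,0,0],0.8],[[0,0,-0.8],[0,0,0],0.8],[[0,0,-1.4],[0,0,0],0.8],[[0,0,-2],[0,0,0],0.8],[[0,0,-2.7],[0,0,0],0.8],[[0,0,-4],[0,0,0],0.8],[[0,0,-6],[0,0,0],0.8],[[0,0,-8],[0,0,0],0.8],[[0,0,-10],[0,0,0],0.8],[[0,0,-12],[0,0,0],0.8],[[0,0,-13],[0,0,0],0.8],[[0,0,-13],[0,0,0],0.8]]'

```text
clock: 22.7
tool_pos: [0.5164, 0.2183, 0.1714]
eef_rot: [0.707, 0.707, 0.002, 0.001]
contact_force: [0.0, -0.2, -0.7]
opening: 0.336
finger_force: 11.9
```

>>> carry_out --rows '[[[-0.7,0,0],[0,0,0],0.8],[[-2.5,0,0],[0,0,0],0.8],[[-6,0,0],[0,0,0],0.8],[[-10,0,0],[0,0,0],0.8],[[-14.5,0,0],[0,0,0],0.8],[[-19,0,0],[0,0,0],0.8],[[-23.5,0,0],[0,0,0],0.8],[[-28,0,0],[0,0,0],0.8],[[-32,0,0],[0,0,0],0.8],[[-34.5,0,0],[0,0,0],0.8],[[-36,0,0],[0,0,0],0.8],[[-37,0,0],[0,0,0],0.8]]'

```text
clock: 23.9
tool_pos: [0.5147, -0.1532, 0.1689]
eef_rot: [0.708, 0.707, -0.0, -0.001]
contact_force: [-0.3, 0.7, -1.2]
opening: 0.337
finger_force: 11.9
```

>>> carry_out --rows '[[[-1,0,0],[0,0,0],0.8],[[-3,0.1,0],[0,0,0],0.8],[[-6,0.2,0],[0,0,0],0.8],[[-8.5,0.2,0],[0,0,0],0.8],[[-10,0.2,0],[0,0,0],0.8],[[-10.5,0.2,0],[0,0,0],0.8],[[-10.5,0.2,0],[0,0,0],0.8],[[-10.5,0.2,0],[0,0,0],0.8]]'

```text
clock: 24.7
tool_pos: [0.5179, -0.2551, 0.1698]
eef_rot: [0.706, 0.708, 0.001, -0.0]
contact_force: [-0.6, -0.2, -0.1]
opening: 0.34
finger_force: 11.9
```

>>> carry_out --rows '[[[0,0,0],[0,0,0],0.8],[[0,0,0.5],[0,0,0],0.8],[[0,0,2],[0,0,0],0.8],[[0,0,4],[0,0,0],0.8],[[0,0,6],[0,0,0],0.8],[[0,0,8],[0,0,0],0.8],[[0,0,9.5],[0,0,0],0.8],[[0,0,10.5],[0,0,0],0.8],[[0,0,11.5],[0,0,0],0.8],[[0,0,12.2],[0,0,0],0.8],[[0,0,12.5],[0,0,0],0.8],[[0,0,12.5],[0,0,0],0.8]]'

```text
clock: 25.9
tool_pos: [0.5176, -0.2571, 0.0446]
eef_rot: [0.707, 0.707, -0.0, 0.0]
contact_force: [-0.8, 0.7, -1.0]
opening: 0.337
finger_force: 11.9
```

Release yellow, then return to red at (0.511, 0.284).

>>> carry_out --rows '[[[0,0,0.4],[0,0,0],0.8],[[0,0,0.7],[0,0,0],0.8],[[0,0,0.8],[0,0,0],0.8],[[0,0,0.8],[0,0,0],0.8],[[0,0,0.8],[0,0,0],0.6],[[0,0,0.8],[0,0,0],0.5],[[0,0,0.8],[0,0,0],0.4],[[0,0,0.8],[0,0,0],0.3],[[0,0,0.8],[0,0,0],0.3],[[0,0,0.8],[0,0,0],0.3]]'

```text
clock: 26.9
tool_pos: [0.5175, -0.2572, 0.0368]
eef_rot: [0.707, 0.707, -0.0, 0.0]
contact_force: [-0.3, 0.7, 0.4]
opening: 0.703
finger_force: 0.0
```

>>> carry_out --rows '[[[0,0,-1],[0,0,0],0.3],[[0,0,-3],[0,0,0],0.3],[[0,0,-6],[0,0,0],0.3],[[0,0,-9],[0,0,0],0.3],[[0,0,-11.5],[0,0,0],0.3],[[2,0,-12.3],[0,0,0],0.3],[[6,0,-12.3],[0,0,0],0.3],[[10.5,-0.1,-12.3],[0,0,0],0.3],[[15,-0.2,-12.3],[0,0,0],0.3],[[19,-0.3,-12.3],[0,0,0],0.3],[[21.5,-0.4,-12.3],[0,0,0],0.3],[[22,-0.4,-12.3],[0,0,0],0.3]]'

```text
clock: 28.1
tool_pos: [0.5126, -0.0312, 0.1597]
eef_rot: [0.704, 0.71, 0.001, -0.001]
contact_force: [0.0, -0.2, 0.1]
opening: 0.702
finger_force: 0.0
```

>>> carry_out --rows '[[[1,0,0],[0,0,0],0.3],[[4,0,0],[0,0,0],0.3],[[8,0,0],[0,0,0],0.3],[[12.5,0,0],[0,0,0],0.3],[[17,-0.1,0],[0,0,0],0.3],[[21.5,-0.1,0],[0,0,0],0.3],[[26,-0.2,0],[0,0,0],0.3],[[29.5,-0.2,0],[0,0,0],0.3],[[31.5,-0.2,0],[0,0,0],0.3],[[32,-0.2,0],[0,0,0],0.3],[[32,-0.2,0],[0,0,0],0.3],[[32,-0.2,0],[0,0,0],0.3]]'

```text
clock: 29.3
tool_pos: [0.5121, 0.2801, 0.1593]
eef_rot: [0.708, 0.706, -0.001, 0.001]
contact_force: [1.4, -0.8, 0.1]
opening: 0.697
finger_force: 0.0
```

Run:
```python
from plant import r
import cv2,numpy as np
c=r.snapshot("scene")["image"];s=r.get_state();print(s["tool_pos"],s["eef_rot"])
z=lambda im,x,y,w,h,k:cv2.resize(im[y:y+h,x:x+w],None,fx=k,fy=k,interpolation=cv2.INTER_CUBIC)
cv2.imwrite("pics/a7.png",np.vstack([z(c,353,222,150,55,5),z(c,140,205,150,60,5)])[:,:,::-1])
```

```text
[0.51213104 0.2801047  0.15942712] [ 0.70829167  0.70591893 -0.00091814  0.00072493]
```

View pics/a7.png

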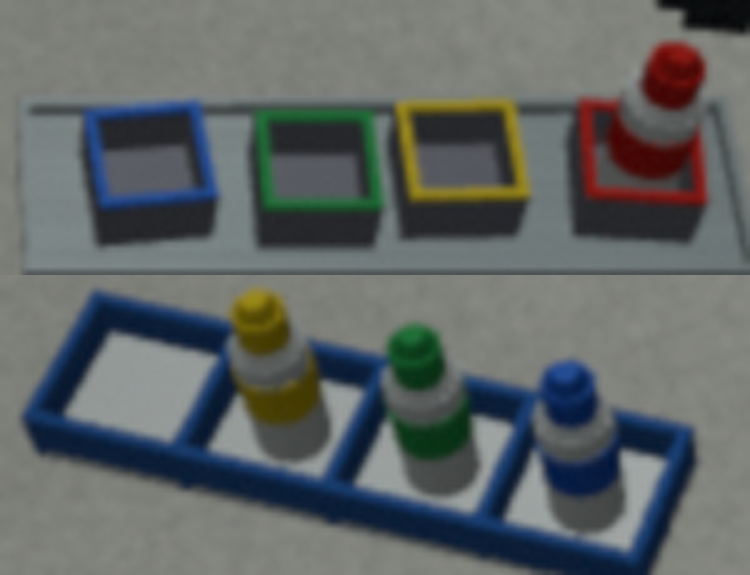

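Three bottles are in their places and the stands are unmoved. Red is last.

>>> carry_out --rows '[[[0.2,-0.1,0.5],[0,0,0],0.3],[[0.2,-0.1,2.5],[0,0,0],0.3],[[0.2,-0.1,5],[0,0,0],0.3],[[0.2,-0.1,7.5],[0,0,0],0.3],[[0.2,-0.1,9.5],[0,0,0],0.3],[[0.2,-0.1,11],[0,0,0],0.3],[[0.2,-0.1,11.7],[0,0,0],0.3],[[0.2,-0.1,12],[0,0,0],0.3],[[0.2,-0.1,12],[0,0,0],0.3],[[0.2,-0.1,12],[0,0,0],0.3]]'

```text
clock: 30.35
tool_pos: [0.5111, 0.2852, 0.0405]
eef_rot: [0.707, 0.707, 0.001, 0.0]
contact_force: [0.4, -0.1, -0.6]
opening: 0.7
finger_force: 0.0
```

>>> carry_out --newtons 12 --rows '[[[0,0,0],[0,0,0],0.5],[[0,0,0],[0,0,0],0.6],[[0,0,0],[0,0,0],0.65],[[0,0,0],[0,0,0],0.75],[[0,0,0],[0,0,0],0.8],[[0,0,0],[0,0,0],0.8],[[0,0,0],[0,0,0],0.8],[[0,0,0],[0,0,0],0.8]]'

```text
clock: 31.15
tool_pos: [0.5107, 0.2849, 0.0398]
eef_rot: [0.707, 0.707, 0.0, 0.0]
contact_force: [-0.8, 1.2, 1.5]
opening: 0.335
finger_force: 12.0
```

>>> carry_out --rows '[[[0,0,-0.3],[0,0,0],0.8],[[0,0,-0.8],[0,0,0],0.8],[[0,0,-1.4],[0,0,0],0.8],[[0,0,-2],[0,0,0],0.8],[[0,0,-2.7],[0,0,0],0.8],[[0,0,-4],[0,0,0],0.8],[[0,0,-6],[0,0,0],0.8],[[0,0,-8],[0,0,0],0.8],[[0,0,-10],[0,0,0],0.8],[[0,0,-12],[0,0,0],0.8],[[0,0,-13],[0,0,0],0.8],[[0,0,-13],[0,0,0],0.8]]'

```text
clock: 32.35
tool_pos: [0.5114, 0.2854, 0.1715]
eef_rot: [0.707, 0.707, 0.002, 0.0]
contact_force: [-1.3, 1.1, -1.3]
opening: 0.339
finger_force: 12.0
```

>>> carry_out --rows '[[[-0.7,0,0],[0,0,0],0.8],[[-2.5,0,0],[0,0,0],0.8],[[-6,0,0],[0,0,0],0.8],[[-10,0,0],[0,0,0],0.8],[[-14.5,0,0],[0,0,0],0.8],[[-19,0,0],[0,0,0],0.8],[[-23.5,0,0],[0,0,0],0.8],[[-28,0,0],[0,0,0],0.8],[[-32,0,0],[0,0,0],0.8],[[-35.5,0,0],[0,0,0],0.8],[[-38.5,0,0],[0,0,0],0.8],[[-40,0,0],[0,0,0],0.8]]'

```text
clock: 33.55
tool_pos: [0.508, -0.1206, 0.1685]
eef_rot: [0.709, 0.705, -0.002, -0.0]
contact_force: [-0.1, -0.2, -0.8]
opening: 0.335
finger_force: 12.0
```

>>> carry_out --rows '[[[-1,0,0],[0,0,0],0.8],[[-4,0,0],[0,0,0],0.8],[[-8,-0.1,0],[0,0,0],0.8],[[-12,-0.2,0],[0,0,0],0.8],[[-16,-0.2,0],[0,0,0],0.8],[[-19,-0.2,0],[0,0,0],0.8],[[-20.2,-0.2,0],[0,0,0],0.8],[[-20.4,-0.2,0],[0,0,0],0.8],[[-20.4,-0.2,0],[0,0,0],0.8],[[-20.4,-0.2,0],[0,0,0],0.8]]'

```text
clock: 34.55
tool_pos: [0.509, -0.3164, 0.1698]
eef_rot: [0.706, 0.708, 0.001, -0.001]
contact_force: [-0.7, 0.6, 0.0]
opening: 0.338
finger_force: 12.0
```

>>> carry_out --rows '[[[0,0,0],[0,0,0],0.8],[[0,0,0.5],[0,0,0],0.8],[[0,0,2],[0,0,0],0.8],[[0,0,4],[0,0,0],0.8],[[0,0,6],[0,0,0],0.8],[[0,0,8],[0,0,0],0.8],[[0,0,9.5],[0,0,0],0.8],[[0,0,10.5],[0,0,0],0.8],[[0,0,11.5],[0,0,0],0.8],[[0,0,12.2],[0,0,0],0.8],[[0,0,12.5],[0,0,0],0.8],[[0,0,12.5],[0,0,0],0.8]]'

```text
clock: 35.75
tool_pos: [0.5085, -0.3192, 0.0446]
eef_rot: [0.707, 0.707, -0.0, 0.0]
contact_force: [0.6, -0.3, -0.0]
opening: 0.336
finger_force: 12.0
```

>>> carry_out --rows '[[[0,0,0.4],[0,0,0],0.8],[[0,0,0.7],[0,0,0],0.8],[[0,0,0.8],[0,0,0],0.8],[[0,0,0.8],[0,0,0],0.8],[[0,0,0.8],[0,0,0],0.6],[[0,0,0.8],[0,0,0],0.5],[[0,0,0.8],[0,0,0],0.4],[[0,0,0.8],[0,0,0],0.3],[[0,0,0.8],[0,0,0],0.3],[[0,0,0.8],[0,0,0],0.3]]'

```text
clock: 36.75
tool_pos: [0.5085, -0.3191, 0.0368]
eef_rot: [0.707, 0.707, 0.0, 0.0]
contact_force: [-0.7, 0.3, 0.0]
opening: 0.698
finger_force: 0.0
```

>>> carry_out --rows '[[[0,0,-1],[0,0,0],0.3],[[0,0,-3],[0,0,0],0.3],[[0,0,-6],[0,0,0],0.3],[[0,0,-9],[0,0,0],0.3],[[0,0,-12],[0,0,0],0.3],[[0,0,-15],[0,0,0],0.3],[[-3,-2,-17],[0,0,0],0.3],[[-6,-4,-18],[0,0,0],0.3],[[-9,-6,-18],[0,0,0],0.3],[[-12,-8,-18],[0,0,0],0.3],[[-13,-8.5,-18],[0,0,0],0.3],[[-13,-8.5,-18],[0,0,0],0.3]]'

```text
clock: 37.95
tool_pos: [0.422, -0.4509, 0.217]
eef_rot: [0.709, 0.706, -0.0, 0.0]
contact_force: [-0.2, 0.8, -1.1]
opening: 0.701
finger_force: 0.0
```

Run:
```python
from plant import r
import cv2,numpy as np
c=r.snapshot("scene")["image"];s=r.get_state();print(s["tool_pos"],np.abs(s["qd"]).max())
z=lambda im,x,y,w,h,k:cv2.resize(im[y:y+h,x:x+w],None,fx=k,fy=k,interpolation=cv2.INTER_CUBIC)
cv2.imwrite("pics/a8.png",np.vstack([z(c,353,222,150,55,5),z(c,140,205,150,60,5)])[:,:,::-1])
```

```text
[ 0.42373871 -0.44868691  0.21706353] 0.03852881369251735
```

View pics/a8.png

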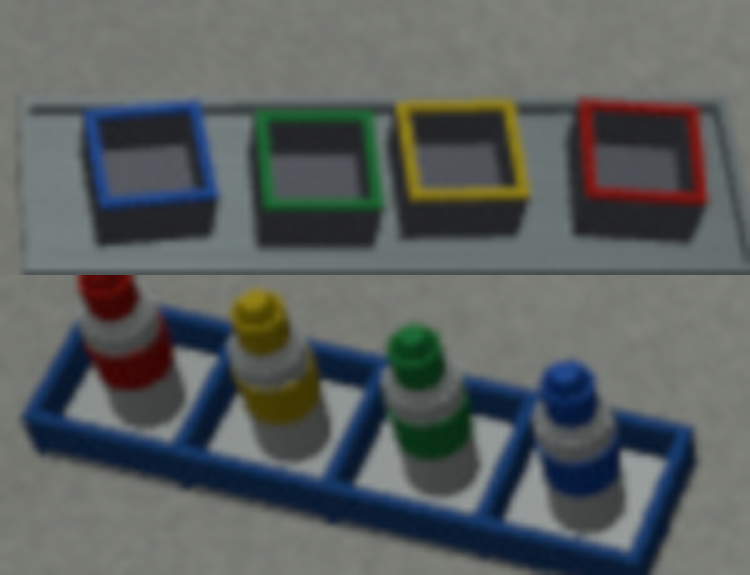

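All four bottles stand upright in their places in reverse order, and the four stands are where they started.

```bash
python3 -c "
from plant import r
print(r.finish_job())"
```

```text
the job is handed in; nothing more can be done
None
```

The job is handed in: the last picture shows all four bottles upright in the rack in reverse order (blue, green, yellow, red from the left) and the four stands upright and unmoved on the tray; the hand-in call did not return a verdict.

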